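File a slim watch case on edge in the stall's slotted rack

ROBOT

A 7-joint arm with a two-finger parallel gripper is mounted at the origin on the work surface. World frame = base frame: x ahead of the robot, y to its left, z up, the work surface at z = 0. Lengths are in m, angles in rad, forces in N, time in s.
With the tool pointing down it reaches from about 0.425 to 0.875 m from the base axis. Payload 8.4 kg.
Tool frame: the origin (TCP) lies at the very end of the fingers, on their centre line; the grasp point (between the pads) lies 19 mm behind it (arm.hold_point_z is the distance from the TCP to the grasp point, in m); z points along the fingers, y is the line along which they close (so a half turn about z gives the same grasp; the last joint's range is limited). The gripper opens to 85 mm and grips with 20 to 120 N. Pads are 22 mm wide; open, the fingers measure 114 mm over their backs; the gripper's body (76 mm by 85 mm) begins 54 mm behind the grasp point. The pads swing forward as they close: fully open they stand 13 mm farther back than shut.
Start: joints at [1.171, 0.333, 0.04, 1.465, -0.013, 1.343, -0.059], TCP at [0.193, -0.621, 0.231] pointing down, gripper open.
Joint ranges: [-2.58, 2.58], [-0.38, 2.09], [-1.3, 1.39], [0.25, 2.4], [-1.5, 4.64], [0.08, 2.09], [-2.65, 2.65]. Speed limits (rad/s): [2.22, 2.22, 2.79, 2.79, 3.14, 3.14, 3.14].

INTERFACE

Orientations are given as a unit quaternion [x, y, z, w].
In Python, from bench import arm gives the robot as it stands.
- The arm moves only by the tool send_rows, never from a script. Its argument "plan" is a list of rows, each an object with "travel": the shift along the tool's x, y, z in mm, a list of three; "rot": the turn, a rotation vector about the tool's x, y, z in degrees, a list of three; "claw": the opening, from -1 (shut) to 1 (fully open). In form: [{"travel": [x, y, z], "rot": [ax, ay, az], "claw": claw}, ...]. A call has 1 to 5 rows; each row shifts and turns the commanded pose from where the row before left it, along the tool's axes as they then stand; what a row does not reach is not made up. A row lasts 1/10 s, in which the tool goes at most 50 mm and 8.59 degrees, less where a joint would pass 70% of its speed; a pose out of reach is approached as far as the arm can. A call with a gripper value outside its range is refused whole. The fingers move at their own pace and stop on an object; "squeeze" is the grip in N (left out, the last holds). Time passes only in rows, so rows that do not move let the fingers close. It gives the time, the measured TCP pose, the force, the opening and the grip force at its end, in the units of the state.
- arm.state(): the state, without advancing time (a new reading comes with each control period).
- arm.grab_frame(name): name is "side" or "top"; returns the picture (480x640x3 uint8, red, green, blue); there is no depth.
- arm.get_calibration(name): a dict with "fx", "fy", "cx", "cy" (pixels), "k1" (the pictures are not rectified: a ray, as slopes to the right and down, at radius r is drawn at 1 + k1 r^2 times it, then the intrinsics apply), "T" (4x4, takes a point from camera to world coordinates). Camera axes: x right, y down, z forward; pixel columns grow to the right and rows downward; lengths in m; the calibration is good to about 2 mm. A picture is of the moment at which its call begins. get_calibration takes no time and is no camera call.
- arm.finish_job(): hands the job in; it is judged then, once.
The state is a dict: "time_s": time; "q": joint angles; "qvel": joint speeds; "tau": joint torques, N m; "tool_pos": TCP position; "tool_rot": TCP orientation; "wrist_force": force on the tool from outside, world axes, zero at the start; "ft_torque": the same for the moment, N m; "grip_width": opening from 0.0 (shut) to 1.0 (fully open); "grip_force": force on a finger pad.
Only numpy, scipy, OpenCV 4.12 (cv2) and the standard library are available. Lean on these libraries where they do the work, as an engineer would, in place of code of your own. Each camera call takes 0.05 s, during which the arm holds its last target. There are 200 camera calls.

TASK

Stand the slim watch case that lies flat on the counter on its long edge in the empty slot of the wooden rack, fully down and upright, and push it along the slot until its end is flush against the rack's end board, like the two cases already filed there. The small easel is there to lay the case on while you take a new hold. Set the case down rather than dropping it, and leave the filed cases, the loupe and the watch stand where they are.

Things in the scene. Friction and masses are not known exactly. Their poses are not given: they have to be found in the camera images.
- case: Slim dark wooden watch case to be filed: closed rigid slab 64 x 120 x 18 mm, about 0.2 kg, a flat watch motif in its lid. Origin at its centre; x across the 64 mm width, y along the 120 mm length, z (18 mm) out of the lid. It starts flat on the counter, lid up. Either long edge may go down and the lid may face either way.
- easel: Fixed plywood easel, origin on the counter. Two 10 mm wide ribs at y = -42 and +42 mm, open between but for a crossbar 8 mm high on the counter. Their faces rise at 45 degrees towards its +x (to the robot's right) from x -30, z 42 to x 12, z 84 mm. A toe square to each rib's low end stands 14 mm off its face to carry the lower long edge of the case.
- easel_rest (a point): Centre of the watch case when it lies on the easel against ribs and toes, its length along the easel's y and its width up the 45 degree slope (easel frame x = -14, y = 0, z = 71 mm). Axes parallel to the easel's.
- rack: Fixed wooden rack 148 x 147 mm, 60 high. Origin on the counter under the middle of the slots. Three slots run along its y at x = -50, 0, +50 mm, each 24 mm wide, 135 long (y -67.5 to 67.5), floor at z = 10, ridge tops at z = 40 mm, open at the -y end (nearer the robot); the end board closes the far +y end. A case fully home has its centre at y = 7.5, z = 42 mm and its top edge at z = 74 mm.
- rack_stop (a point): Middle of the inner face of the rack's end board (12 mm thick, 60 mm high), against which the case's end must be pushed: rack frame x = 0, y = 67.5, z = 35 mm. Axes parallel to the rack's.
- label: Thin paper label 18 x 70 mm stuck to the floor of the empty slot (no thickness to speak of). Origin at its middle, on the slot's centre line at rack y = 6.5 mm, on the slot floor. Axes parallel to the rack's.
- filed_a: One of two like cases (64 x 120 x 18 mm) already standing on edge in the rack, against the end board; loose. Origin under the middle of its lower edge; z up, length along y, 18 mm thickness along x.
- filed_b: The other filed case, same sizes and axes.
- loupe: Bystander: black round loupe, 34 mm across, 30 mm high, standing on the counter. Origin at its underside.
- cuff: Bystander: steel watch on a small white cuff stand, 70 x 60 mm foot, about 70 mm high. Origin at its underside.
Things that resemble listed ones, but are neither listed nor needed, are in the scene too. Of the things shaped like the rack, the wooden one is meant.

How it is judged:
At the end, for the whole second after the job is handed in: The case is at rest in the empty slot: centre within 8 mm of the slot's centre line, down on its floor (4 mm), upright on a long edge (0.12 rad), along the slot (0.1 rad), its end within 4 mm of the end board; filed cases moved under 15 mm, loupe and cuff stand under 20 mm (x of case in the frame of label between -0.008 and 0.008 m and y of case in the frame of rack between 0.0035 and 0.0115 m and z of case in the frame of rack between 0.036 and 0.046 m and angle between the x axis of case and the z axis of rack, either way round below 0.12 rad and angle between the y axis of case and the y axis of rack, either way round below 0.1 rad and linear speed of case below 0.02 m/s and angular speed of case below 0.1 rad/s and distance of each of filed_a, filed_b from where it was at the start of the episode below 0.015 m and distance of each of loupe, cuff from where it was at the start of the episode below 0.02 m); the robot touches nothing.
It fails at once if the filed case (filed_a) was displaced by more than 15 mm (distance of filed_a from where it was at the start of the episode above 0.015 m).
It fails at once if the filed case (filed_b) was displaced by more than 15 mm (distance of filed_b from where it was at the start of the episode above 0.015 m).
It fails at once if the loupe (loupe) was displaced by more than 20 mm (distance of loupe from where it was at the start of the episode above 0.02 m).
It fails at once if the cuff stand (cuff) was displaced by more than 20 mm (distance of cuff from where it was at the start of the episode above 0.02 m).
It fails at once if the case was dropped or thrown: it moved faster than 0.7 m/s while out of the fingers (linear speed of case above 0.7 m/s and contact force between the fingers and case below 0.05 N).
It also fails if it takes over 61 s, if anything falls off the work surface, if the arm or the gripper's body presses on something with over 40 N, if the wrist force passes 120 N, or if a joint passes its speed limit or range.

## Working session

There is one attempt and no reset: what is moved stays moved. The work goes in short steps, Python scripts to look and compute and a tool call to move; the robot and the scene stay as the last step left them, time stands still between calls to the robot, and variables do not carry over. Pictures are saved under pics/ and viewed, at most 10 in all, crops included, and the job is handed in when it is done.

Besides the shell and the picture viewer there is one more tool, called after ">>>" by a JSON object that holds its "name" and its "arguments", one argument or row to a line. send_rows: Moves the arm, as the interface text tells. Its arguments: {"type":"object","properties":{"plan":{"type":"array","items":{"type":"object","properties":{"travel":{"type":"array","items":{"type":"number"}},"rot":{"type":"array","items":{"type":"number"}},"claw":{"type":"number"}}}},"squeeze":{"type":"number"}},"required":["plan"]}

```bash
ls; mkdir -p pics; python3 - <<'E'
from bench import arm
import cv2
for n in("side","top"):
    cv2.imwrite(f"pics/{n}0.png",arm.grab_frame(n)[:,:,::-1]); c=arm.get_calibration(n); print(n,{k:c[k] for k in c if k!='T'}); print(c["T"])
s=arm.state(); print(s["tool_pos"],s["tool_rot"],s["time_s"],arm.hold_point_z)
E
```

```text
pics
side {'fx': 547.8544822431372, 'fy': 547.8544822431372, 'cx': 323.83698926218915, 'cy': 240.30630567561195, 'k1': 0.0035021909287532194}
[[-0.88134936 -0.34679096  0.32087278  0.17856753]
 [-0.47230047  0.66461724 -0.57897857  0.58393824]
 [-0.01247305 -0.66183076 -0.74954951  0.83200533]
 [ 0.          0.          0.          1.        ]]
top {'fx': 522.3921829181663, 'fy': 522.3921829181663, 'cx': 320.3697741422374, 'cy': 234.32633908479306, 'k1': -0.0877870979780935}
[[ 0.02586139 -0.98514755  0.16975125  0.28474452]
 [-0.99959729 -0.0274682  -0.0071237  -0.00660791]
 [ 0.01168066 -0.16949866 -0.98546119  1.27218606]
 [ 0.          0.          0.          1.        ]]
[ 0.1924847  -0.62040271  0.23047354] [ 9.88707061e-01  1.49859164e-01 -1.46675068e-04 -7.46644846e-04] 0.1 0.0187
```

View pics/side0.png

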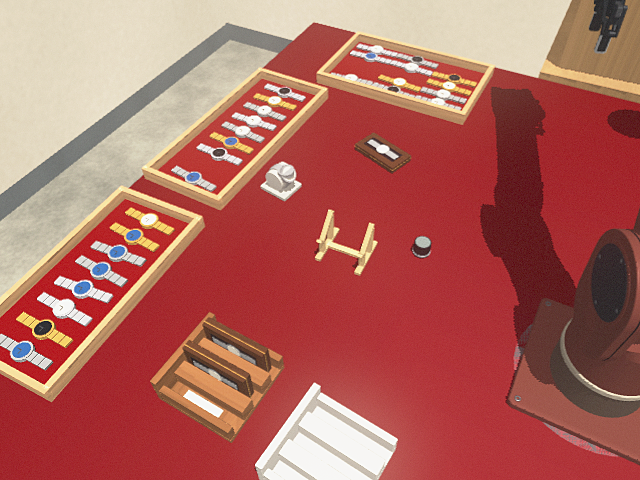

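View pics/top0.png

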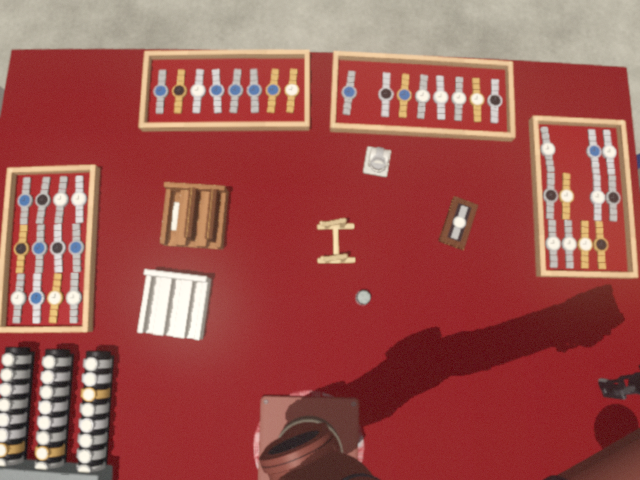

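Candidates for the case: the flat dark case lies at side (383,152) and top (459,222). The filed cases are at side (235,345) and (215,373), and the watches in the trays are not cases. The flat one on the counter is the one wanted. The wooden rack is at side (218,375) and top (194,215); the white one at top (175,305) is a decoy. The easel is at top (336,242), the loupe at (363,297) and the cuff at (377,161).

```bash
python3 - <<'E'
import cv2,numpy as np
s=cv2.imread("pics/side0.png");t=cv2.imread("pics/top0.png")
def tile(im,x,y,w,h,k):
    c=cv2.resize(im[y:y+h,x:x+w],None,fx=k,fy=k,interpolation=cv2.INTER_CUBIC)
    for i in range(0,w,10):
        cv2.line(c,(i*k,0),(i*k,4 if i%50 else 10),(0,255,0),1)
        if i%20==0: cv2.putText(c,str(x+i),(i*k,20),0,.35,(0,255,0),1)
    for i in range(0,h,10):
        cv2.line(c,(0,i*k),(6,i*k),(0,255,0),1)
        if i%20==0: cv2.putText(c,str(y+i),(8,i*k+4),0,.35,(0,255,0),1)
    return c
a=np.hstack([tile(t,430,185,60,75,6),tile(s,345,122,70,75,6)]); cv2.imwrite("pics/case.png",a)
b=np.hstack([tile(t,155,175,80,80,5),tile(s,145,305,140,140,4)[:400]]) if 0 else None
r=tile(s,145,305,145,140,4); q=tile(t,158,178,72,74,5); 
pad=np.zeros((r.shape[0],q.shape[1],3),np.uint8); pad[:q.shape[0]]=q; b=np.hstack([r[:, :440] if 0 else r,pad[:, :220] if 0 else pad]); print(b.shape); b=cv2.resize(b,None,fx=800/b.shape[1],fy=800/b.shape[1]); cv2.imwrite("pics/rack.png",b)
e=np.hstack([tile(t,310,210,52,60,7),tile(s,310,205,72,75,6)[:420]]); print(e.shape,a.shape,b.shape); cv2.imwrite("pics/easel.png",e)
E
```

```text
(560, 940, 3)
(420, 796, 3) (450, 780, 3) (477, 800, 3)
```

View pics/case.png

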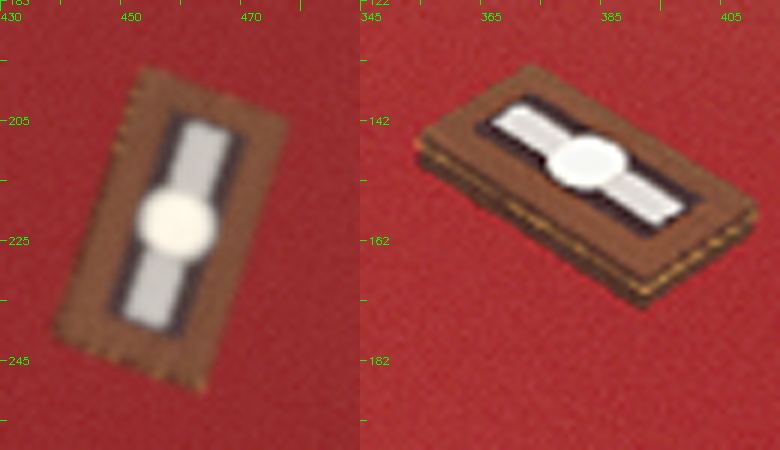

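View pics/rack.png

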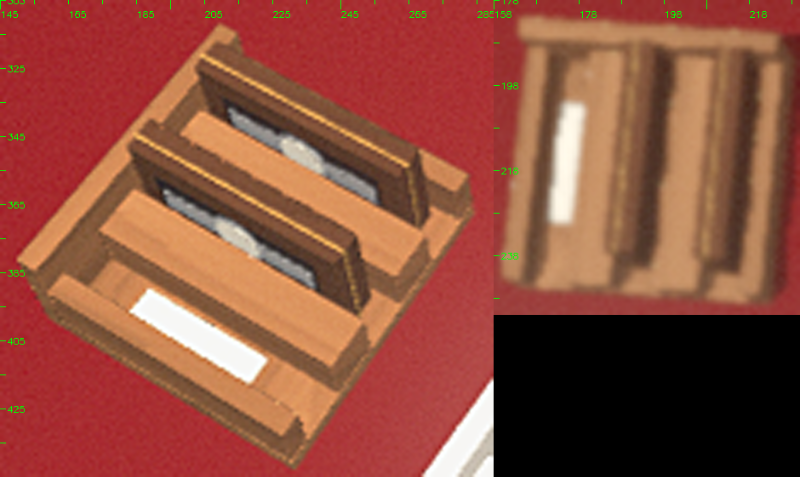

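View pics/easel.png

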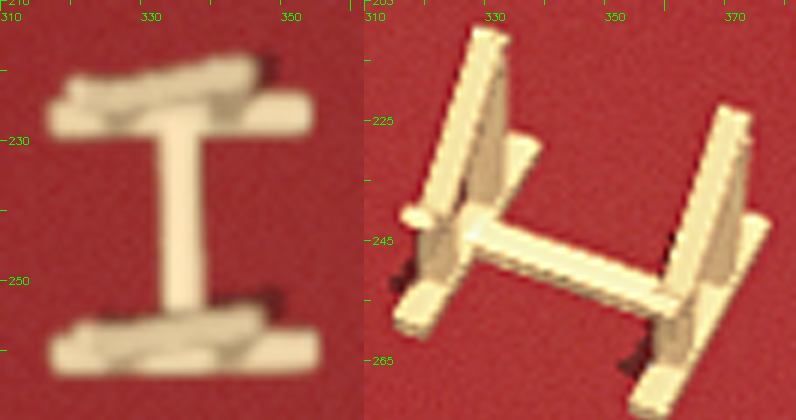

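Case corners: top (454,196), (478,205), (464,250), (439,241); side (355,146), (374,133), (411,157), (392,169). The empty slot is the rack's leftmost one, with the label at top (175,216) and side (204,404). The easel's rib tips are at side (331,210) and (372,223).

```bash
cat > h.py <<'E'
import numpy as np
from scipy.optimize import least_squares
from scipy.spatial.transform import Rotation as R
from bench import arm
C={n:arm.get_calibration(n) for n in("side","top")}
def proj(n,P):
    c=C[n];T=np.array(c["T"]);q=(np.atleast_2d(P)-T[:3,3])@T[:3,:3]
    s=q[:,:2]/q[:,2:];s=s*(1+c["k1"]*(s**2).sum(1,keepdims=True))
    return s*[c["fx"],c["fy"]]+[c["cx"],c["cy"]]
def place(p,L):  # p=x,y,z,yaw
    return R.from_euler('z',p[3]).apply(np.atleast_2d(L))+p[:3]
def fit(obs,p0,fixz=False):
    def f(p):
        r=[(proj(n,place(p,L))[0]-uv) for n,L,uv in obs]
        return np.r_[np.ravel(r), [1e4*p[2]] if fixz else []]
    s=least_squares(f,p0,loss='soft_l1'); return s.x, f(s.x)
def tri(a,b): # side px, top px
    return least_squares(lambda p:np.r_[proj("side",p)[0]-a,proj("top",p)[0]-b],[.5,0,0]).x
E
python3 - <<'E'
from h import *
np.set_printoptions(precision=4,suppress=True)
S=lambda u,v:(145+u/3.404,305+v/3.404); T=lambda u,v:(158+(u-493.6)/4.255,178+v/4.255)
m=lambda *a:np.array(a)/1000
ct=[(454.2,196),(478,205.3),(464.2,250.3),(438.7,240.8)];cs=[(354.7,145.7),(373.7,133),(411.2,156.7),(392.5,169.5)]
for a,b in zip(cs,ct):print("case corner",tri(a,b))
L=[m(-32,60,9),m(32,60,9),m(32,-60,9),m(-32,-60,9)]
o=[("side",l,a) for l,a in zip(L,cs)]+[("top",l,a) for l,a in zip(L,ct)]
p,r=fit(o,[.55,-.25,.01,-1.8+np.pi/2]);print("case",p,r.round(1))
print("label",tri(S(199.5,336),T(567,163)))
ro=[("side",m(-74,79.5,60),S(18,262)),("side",m(74,79.5,60),S(222,25)),("side",m(-74,-67.5,0),S(296,467)),("side",m(74,-67.5,40),S(470,178)),("side",m(-50,6.5,10),S(199.5,336)),
("top",m(-74,79.5,60),T(520,15)),("top",m(74,79.5,60),T(780,35)),("top",m(-74,-67.5,40),T(502,282)),("top",m(74,-67.5,40),T(768,302)),("top",m(-50,6.5,10),T(567,163))]
for fz in(0,1):
    p,r=fit(ro,[.55,.3,0,-1.6],fz);print("rack",p,r.round(1))
print("slot ctr",place(p,m(-50,7.5,42)),"y axis",place(p,m(0,1000,0))-p[:3])
eo=[("side",m(12,42,84),(331.3,210)),("side",m(12,-42,84),(372.0,223.5)),("top",m(12,42,84),(345.8,219.3)),("top",m(12,-42,84),(347.2,255.5))]
print("ribs",tri((331.3,210),(345.8,219.3)),tri((372,223.5),(347.2,255.5)))
for fz in(0,1):
    p,r=fit(eo,[.5,0,0,-1.57],fz);print("easel",p,r.round(1))
print("rest",place(p,m(-14,0,71)))
print("loupe",tri((422,240),(363,297)),"cuff",tri((281,180),(377,161)))
E
```

```text
case corner [ 0.6085 -0.3494  0.0079]
case corner [ 0.5858 -0.4078  0.013 ]
case corner [ 0.4727 -0.3709  0.0101]
case corner [ 0.4931 -0.3071  0.0129]
case [ 0.54   -0.3587  0.0022 -1.9014] [-0.1 -0.7 -0.3  0.4  0.   0.  -0.1 -0.  -0.1  0.6  0.1  0.1 -0.5 -0.4
  0.6  0.1]
label [0.5357 0.3434 0.0124]
rack [ 0.5292  0.2936 -0.005  -1.6095] [ 0.2 -0.6 -0.  -0.4  0.4  1.4  0.2 -0.9 -0.4  1.4  0.4  0.8 -0.1 -0.1
 -0.1 -0.8 -1.8 -1.4  1.   0.3]
rack [ 0.5278  0.2939 -0.     -1.6103] [ 0.  -1.7  0.1 -1.6  0.5  0.8  0.7 -1.9 -0.4  0.6 -0.3  0.8 -0.6 -0.1
 -0.9 -0.5 -2.3 -1.1  0.4  0.5 -0.1]
slot ctr [[0.5373 0.3436 0.042 ]] y axis [[ 0.9992 -0.0395  0.    ]]
ribs [ 0.5265 -0.074   0.0777] [ 0.4419 -0.0787  0.0768]
easel [ 0.4835 -0.0643 -0.0066 -1.5194] [-0.2  0.1 -0.5 -0.3  0.2  0.7  0.   0.2]
easel [ 0.4821 -0.062  -0.     -1.5187] [-0.2 -1.4 -0.1 -1.7 -0.6  0.7 -0.8  0.4 -0.1]
rest [[ 0.4814 -0.0481  0.071 ]]
loupe [ 0.3511 -0.1199  0.0355] cuff [ 0.6899 -0.1519  0.0239]
```

The choice holds up: the flat slab with the watch motif, 64 x 120 mm. All the measured heights come out about 6 mm low, which is a consistent camera bias. Next I'll move above the case.

```bash
cat >> h.py <<'E'
def frame(x,z):
    x=np.array(x,float);z=np.array(z,float);z/=np.linalg.norm(z);x-=z*(x@z);x/=np.linalg.norm(x)
    return R.from_matrix(np.c_[x,np.cross(z,x),z])
def plan(pos,rt=None,p0=None,r0=None,maxmm=45,maxdeg=8.2):
    s=arm.state(); p0=np.array(s["tool_pos"]) if p0 is None else np.array(p0); r0=R.from_quat(s["tool_rot"]) if r0 is None else r0
    rt=rt or r0; rv=(r0.inv()*rt).as_rotvec(); d=np.array(pos)-p0
    n=int(np.ceil(max(np.linalg.norm(d)*1000/maxmm,np.degrees(np.linalg.norm(rv))/maxdeg,1)))
    print("n",n,"rot/row",np.degrees(rv/n).round(2))
    for k in range(n): print((1000*(r0*R.from_rotvec(rv*k/n)).inv().apply(d/n)).round(1))
def st():
    s=arm.state();r=R.from_quat(s["tool_rot"]).as_matrix()
    print("t",round(s["time_s"],2),"p",np.round(s["tool_pos"],4),"x",r[:,0].round(3),"z",r[:,2].round(3),"F",np.round(s["wrist_force"],1),"w",round(s["grip_width"],3),"gf",round(s["grip_force"],1))
E
python3 - <<'E'
from h import *
plan([.540,-.359,.12],frame([.946,-.324,0],[0,0,-1]))
for u in((335.7,226.6),(336.4,260.3)):
    print(least_squares(lambda p:proj("top",[p[0],p[1],.004])[0]-u,[.5,0]).x)
E
```

```text
n 10 rot/row [-0.01  0.    3.61]
[ 40.9 -14.7  11.1]
[ 39.9 -17.2  11.1]
[ 38.8 -19.7  11.1]
[ 37.4 -22.1  11.1]
[ 36.  -24.4  11.1]
[ 34.4 -26.6  11.1]
[ 32.6 -28.8  11.1]
[ 30.7 -30.8  11.1]
[ 28.7 -32.6  11.1]
[ 26.6 -34.4  11.1]
[ 0.52361697 -0.05314096]
[ 0.43989369 -0.05660979]
```

>>> {"name": "send_rows", "arguments": {
  "plan": [
    {"travel":[41,-15,11],"rot":[0,0,3.6],"claw":1},
    {"travel":[40,-17,11],"rot":[0,0,3.6],"claw":1},
    {"travel":[39,-20,11],"rot":[0,0,3.6],"claw":1},
    {"travel":[37,-22,11],"rot":[0,0,3.6],"claw":1},
    {"travel":[36,-24,11],"rot":[0,0,3.6],"claw":1}
  ]
}}

```text
time_s: 0.6
tool_pos: [0.3671, -0.4887, 0.1756]
tool_rot: [1.0, -0.008, -0.0, -0.0]
wrist_force: [0.6, -1.2, -0.0]
grip_width: 1.003
grip_force: 0.0
```

>>> {"name": "send_rows", "arguments": {
  "plan": [
    {"travel":[34,-27,11],"rot":[0,0,3.6],"claw":1},
    {"travel":[33,-29,11],"rot":[0,0,3.6],"claw":1},
    {"travel":[31,-31,11],"rot":[0,0,3.6],"claw":1},
    {"travel":[29,-33,11],"rot":[0,0,3.6],"claw":1},
    {"travel":[27,-34,11],"rot":[0,0,3.6],"claw":1}
  ]
}}

```text
time_s: 1.1
tool_pos: [0.5416, -0.3571, 0.1206]
tool_rot: [0.986, -0.164, -0.0, -0.0]
wrist_force: [0.3, 0.1, 0.8]
grip_width: 0.996
grip_force: 0.0
```

>>> {"name": "send_rows", "arguments": {
  "plan": [
    {"travel":[0,0,0],"rot":[0,0,0],"claw":1}
  ]
}}

```text
time_s: 1.2
tool_pos: [0.5453, -0.3509, 0.1189]
tool_rot: [0.987, -0.159, -0.001, -0.002]
wrist_force: [0.3, 0.4, -0.2]
grip_width: 0.997
grip_force: 0.0
```

```bash
python3 - <<'E'
from h import *
import cv2
st(); plan([.540,-.359,.0],frame([.946,-.324,0],[0,0,-1]))
s=arm.grab_frame("side")[:,:,::-1];t=arm.grab_frame("top")[:,:,::-1]
a=cv2.resize(s[60:260,300:500],(400,400),interpolation=2);b=cv2.resize(t[140:290,380:530],(400,400),interpolation=2)
cv2.imwrite("pics/above.png",np.hstack([a,b]))
p=arm.state()["tool_pos"];print(proj("side",p),proj("top",p))
E
```

```text
t 1.2 p [ 0.5453 -0.3509  0.1189] x [ 0.949 -0.315 -0.002] z [-0.     0.005 -1.   ] F [ 0.3  0.4 -0.2] w 0.997 gf 0.0
n 3 rot/row [-0.09  0.04  0.19]
[-0.8  3.3 39.6]
[-0.8  3.3 39.6]
[-0.8  3.2 39.6]
[[385.20110679 111.8528243 ]] [[471.09743438 213.40729061]]
```

View pics/above.png

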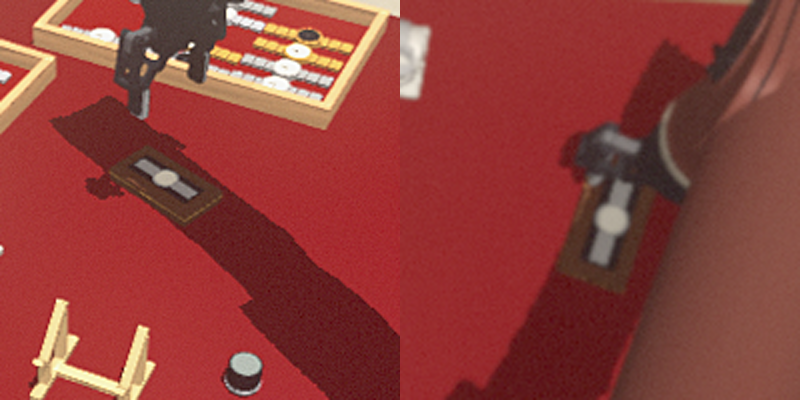

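The gripper hangs over the case, with its fingertips at side (368,116) and (399,101) straddling the case's width. The scene looks as expected, and the fingers also appear about 3 px low, which fits the vertical bias. I'll descend.

>>> {"name": "send_rows", "arguments": {
  "plan": [
    {"travel":[-1,3.5,39],"rot":[0,0,0.2],"claw":1},
    {"travel":[-1,3.5,39],"rot":[0,0,0.2],"claw":1},
    {"travel":[-1,2,25],"rot":[0,0,0.2],"claw":1},
    {"travel":[0,0,0],"rot":[0,0,0],"claw":1},
    {"travel":[0,0,0],"rot":[0,0,0],"claw":1}
  ]
}}

```text
time_s: 1.8
tool_pos: [0.5342, -0.3672, 0.019]
tool_rot: [0.986, -0.169, -0.0, 0.0]
wrist_force: [1.0, -0.1, -0.2]
grip_width: 1.002
grip_force: 0.0
```

```bash
python3 -c "
from h import *
st(); plan([.540,-.359,.0],frame([.946,-.324,0],[0,0,-1]))"
```

```text
t 1.8 p [ 0.5342 -0.3672  0.019 ] x [ 0.943 -0.333 -0.   ] z [-0. -0. -1.] F [ 1.  -0.1 -0.2] w 1.002 gf 0.0
n 1 rot/row [ 0.02  0.01 -0.54]
[ 2.8 -9.7 19. ]
```

>>> {"name": "send_rows", "arguments": {
  "plan": [
    {"travel":[3,-10,0],"rot":[0,0,-0.5],"claw":1},
    {"travel":[0,0,10],"rot":[0,0,0],"claw":1},
    {"travel":[0,0,9],"rot":[0,0,0],"claw":1},
    {"travel":[0,0,0],"rot":[0,0,0],"claw":1},
    {"travel":[0,0,0],"rot":[0,0,0],"claw":1}
  ]
}}

```text
time_s: 2.3
tool_pos: [0.5406, -0.3576, -0.0011]
tool_rot: [0.986, -0.164, -0.0, -0.0]
wrist_force: [-0.8, 0.0, 0.7]
grip_width: 0.999
grip_force: 0.0
```

>>> {"name": "send_rows", "arguments": {
  "plan": [
    {"travel":[0,0,0],"rot":[0,0,0],"claw":0},
    {"travel":[0,0,0],"rot":[0,0,0],"claw":0},
    {"travel":[0,0,0],"rot":[0,0,0],"claw":0},
    {"travel":[0,0,0],"rot":[0,0,0],"claw":0},
    {"travel":[0,0,0],"rot":[0,0,0],"claw":0}
  ],
  "squeeze": 50
}}

```text
time_s: 2.8
tool_pos: [0.5413, -0.3579, -0.0001]
tool_rot: [0.986, -0.164, 0.0, 0.0]
wrist_force: [-0.2, 1.4, 6.1]
grip_width: 0.735
grip_force: 56.4
```

```bash
python3 -c "
from h import *
st()"
```

```text
t 2.8 p [ 5.413e-01 -3.579e-01 -1.000e-04] x [ 0.946 -0.324  0.001] z [ 0.001 -0.001 -1.   ] F [-0.2  1.4  6.1] w 0.735 gf 56.4
```

Gripped: the opening is about 63 mm at 56 N. Next: lift, then swing to the easel hover pose.

```bash
cat >> h.py <<'E'
m=lambda *a:np.array(a)/1000.
EA=[.4835,-.0643,0,-1.519]; RA=[.5290,.2937,0,-1.6099]
ex=np.array([np.cos(EA[3]),np.sin(EA[3]),0]);ey=np.array([-ex[1],ex[0],0]);ez=np.array([0,0,1.])
nE=(ez-ex)/2**.5; up=(ez+ex)/2**.5; rest=place(EA,m(-14,0,71))[0]
RL=frame(ey,-nE)
E
python3 - <<'E'
from h import *
r0=frame([.946,-.324,0],[0,0,-1])
print(rest,nE,up)
plan([.515,-.30,.19],r0,[.5413,-.3579,0],r0)
plan(rest+.111*nE+.004*up,RL,[.515,-.30,.19],r0)
print(rest+.111*nE+.004*up)
E
```

```text
[ 0.48277518 -0.05031878  0.071     ] [-0.03660916  0.70615846  0.70710678] [ 0.03660916 -0.70615846  0.70710678]
n 5 rot/row [0. 0. 0.]
[ -8.7  -9.3 -38. ]
[ -8.7  -9.3 -38. ]
[ -8.7  -9.3 -38. ]
[ -8.7  -9.3 -38. ]
[ -8.7  -9.3 -38. ]
n 8 rot/row [-5.56  1.07 -2.59]
[-17.4 -37.    4.7]
[-15.8 -38.    0.8]
[-14.  -38.6  -3.2]
[-12.2 -38.7  -7.2]
[-10.3 -38.3 -11.2]
[ -8.3 -37.4 -15. ]
[ -6.3 -36.1 -18.7]
[ -4.4 -34.4 -22.2]
[0.478858   0.02524018 0.15231728]
```

>>> {"name": "send_rows", "arguments": {
  "plan": [
    {"travel":[0,0,-20],"rot":[0,0,0],"claw":0},
    {"travel":[-11,-12,-43],"rot":[0,0,0],"claw":0},
    {"travel":[-11,-12,-43],"rot":[0,0,0],"claw":0},
    {"travel":[-11,-12,-43],"rot":[0,0,0],"claw":0},
    {"travel":[-11,-10,-41],"rot":[0,0,0],"claw":0}
  ]
}}

```text
time_s: 3.3
tool_pos: [0.5137, -0.2988, 0.1907]
tool_rot: [0.987, -0.164, -0.0, -0.0]
wrist_force: [0.7, -0.8, -2.7]
grip_width: 0.733
grip_force: 55.8
```

>>> {"name": "send_rows", "arguments": {
  "plan": [
    {"travel":[-17.4,-37,4.7],"rot":[-5.56,1.07,-2.59],"claw":0},
    {"travel":[-15.8,-38,0.8],"rot":[-5.56,1.07,-2.59],"claw":0},
    {"travel":[-14,-38.6,-3.2],"rot":[-5.56,1.07,-2.59],"claw":0},
    {"travel":[-12.2,-38.7,-7.2],"rot":[-5.56,1.07,-2.59],"claw":0},
    {"travel":[-10.3,-38.3,-11.2],"rot":[-5.56,1.07,-2.59],"claw":0}
  ]
}}

```text
time_s: 3.8
tool_pos: [0.4914, -0.095, 0.1662]
tool_rot: [0.968, -0.047, 0.008, 0.246]
wrist_force: [1.8, 0.9, -2.4]
grip_width: 0.731
grip_force: 55.8
```

>>> {"name": "send_rows", "arguments": {
  "plan": [
    {"travel":[-8.3,-37.4,-15],"rot":[-5.56,1.07,-2.59],"claw":0},
    {"travel":[-6.3,-36.1,-18.7],"rot":[-5.56,1.07,-2.59],"claw":0},
    {"travel":[-4.4,-34.4,-22.2],"rot":[-5.56,1.07,-2.59],"claw":0},
    {"travel":[0,0,0],"rot":[0,0,0],"claw":0},
    {"travel":[0,0,0],"rot":[0,0,0],"claw":0}
  ]
}}

```text
time_s: 4.3
tool_pos: [0.4775, 0.0271, 0.1499]
tool_rot: [0.924, 0.027, 0.009, 0.383]
wrist_force: [0.7, -0.3, -1.8]
grip_width: 0.731
grip_force: 55.8
```

```bash
python3 - <<'E'
from h import *
import cv2
st(); plan(rest+.06*nE+.004*up,RL)
s=arm.grab_frame("side")[:,:,::-1];t=arm.grab_frame("top")[:,:,::-1]
a=cv2.resize(s[100:300,240:440],(400,400),interpolation=2);b=cv2.resize(t[170:320,250:400],(400,400),interpolation=2)
cv2.imwrite("pics/hover.png",np.hstack([a,b]))
E
```

```text
t 4.3 p [0.4775 0.0271 0.1499] x [ 0.998  0.056 -0.003] z [ 0.037 -0.706 -0.707] F [ 0.7 -0.3 -1.8] w 0.731 gf 55.8
n 2 rot/row [-0.   -0.02  0.16]
[ 0.6  1.5 25.3]
[ 0.6  1.5 25.3]
```

View pics/hover.png

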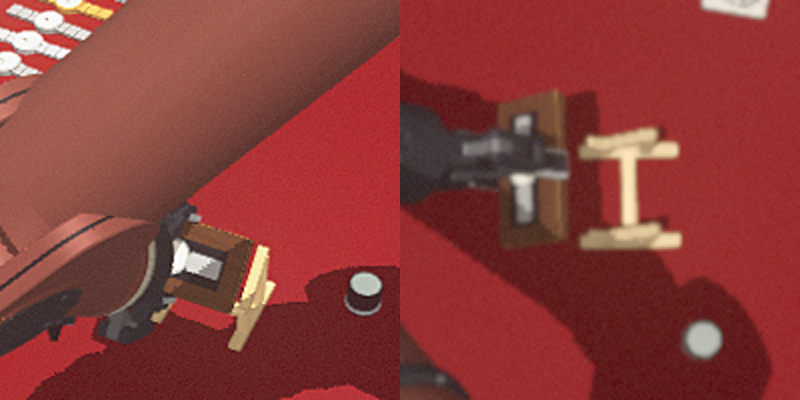

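The case is held tilted at 45 degrees, left of and above the easel, with its length along the easel's y and clear of the ribs. I'll descend along the face normal.

>>> {"name": "send_rows", "arguments": {
  "plan": [
    {"travel":[0.6,1.5,26],"rot":[0,0,0.3],"claw":0},
    {"travel":[0.6,1.5,26],"rot":[0,0,0],"claw":0},
    {"travel":[0,0,26],"rot":[0,0,0],"claw":0},
    {"travel":[0,0,26],"rot":[0,0,0],"claw":0},
    {"travel":[0,0,0],"rot":[0,0,0],"claw":0}
  ]
}}

```text
time_s: 4.9
tool_pos: [0.4814, -0.0557, 0.0792]
tool_rot: [0.923, 0.019, 0.008, 0.384]
wrist_force: [-0.9, -0.4, -1.2]
grip_width: 0.729
grip_force: 55.7
```

```bash
python3 - <<'E'
from h import *
st(); plan(rest-.009*nE+.004*up,RL)
E
```

```text
t 4.9 p [ 0.4814 -0.0557  0.0792] x [0.999 0.041 0.001] z [ 0.03  -0.708 -0.705] F [-0.9 -0.4 -1.2] w 0.729 gf 55.7
n 1 rot/row [ 0.15  0.4  -0.5 ]
[ 1.7 -5.5 11. ]
```

>>> {"name": "send_rows", "arguments": {
  "plan": [
    {"travel":[1,-3,3],"rot":[0,0,0],"claw":0},
    {"travel":[0,0,3],"rot":[0,0,0],"claw":0},
    {"travel":[0,0,0],"rot":[0,0,0],"claw":0}
  ]
}}

```text
time_s: 5.2
tool_pos: [0.4846, -0.0522, 0.074]
tool_rot: [0.924, 0.021, 0.011, 0.383]
wrist_force: [-0.2, -0.4, -1.0]
grip_width: 0.735
grip_force: 55.8
```

```bash
python3 - <<'E'
from h import *
st(); plan(rest-.009*nE+.004*up,RL)
E
```

```text
t 5.2 p [ 0.4846 -0.0522  0.074 ] x [0.999 0.048 0.004] z [ 0.037 -0.706 -0.707] F [-0.2 -0.4 -1. ] w 0.735 gf 55.8
n 1 rot/row [ 0.01 -0.02 -0.32]
[-1.7  0.5  9.7]
```

>>> {"name": "send_rows", "arguments": {
  "plan": [
    {"travel":[-1,0,3],"rot":[0,0,0],"claw":0},
    {"travel":[0,0,2],"rot":[0,0,0],"claw":0},
    {"travel":[0,0,0],"rot":[0,0,0],"claw":0}
  ]
}}

```text
time_s: 5.5
tool_pos: [0.4833, -0.056, 0.0701]
tool_rot: [0.923, 0.022, 0.011, 0.383]
wrist_force: [-0.7, -0.0, -2.4]
grip_width: 0.735
grip_force: 55.8
```

>>> {"name": "send_rows", "arguments": {
  "plan": [
    {"travel":[0,0,2],"rot":[0,0,0],"claw":0},
    {"travel":[0,0,0],"rot":[0,0,0],"claw":0}
  ]
}}

```text
time_s: 5.7
tool_pos: [0.4835, -0.0561, 0.0698]
tool_rot: [0.923, 0.022, 0.011, 0.383]
wrist_force: [-6.4, 6.5, 11.6]
grip_width: 0.733
grip_force: 57.5
```

>>> {"name": "send_rows", "arguments": {
  "plan": [
    {"travel":[0,0,2],"rot":[0,0,0],"claw":0},
    {"travel":[0,0,0],"rot":[0,0,0],"claw":0}
  ]
}}

```text
time_s: 5.9
tool_pos: [0.4836, -0.0561, 0.0697]
tool_rot: [0.923, 0.022, 0.012, 0.383]
wrist_force: [-14.2, 15.7, 27.7]
grip_width: 0.733
grip_force: 59.5
```

```bash
python3 - <<'E'
from h import *
st(); plan(rest-.009*nE+.004*up,RL)
E
```

```text
t 5.9 p [ 0.4836 -0.0561  0.0697] x [0.999 0.05  0.005] z [ 0.038 -0.707 -0.706] F [-14.2  15.7  27.7] w 0.733 gf 59.5
n 1 rot/row [ 0.06 -0.1  -0.27]
[-0.5  0.8  3.9]
```

>>> {"name": "send_rows", "arguments": {
  "plan": [
    {"travel":[0,0,-3],"rot":[0,0,0],"claw":0},
    {"travel":[0,-2,0],"rot":[0,0,0],"claw":0},
    {"travel":[0,-2,0],"rot":[0,0,0],"claw":0},
    {"travel":[0,0,0],"rot":[0,0,0],"claw":0}
  ]
}}

```text
time_s: 6.3
tool_pos: [0.484, -0.0532, 0.067]
tool_rot: [0.923, 0.022, 0.011, 0.383]
wrist_force: [-1.2, 4.0, 6.5]
grip_width: 0.732
grip_force: 56.8
```

>>> {"name": "send_rows", "arguments": {
  "plan": [
    {"travel":[0,-2,0],"rot":[0,0,0],"claw":0},
    {"travel":[0,0,0],"rot":[0,0,0],"claw":0}
  ]
}}

```text
time_s: 6.5
tool_pos: [0.484, -0.0519, 0.0656]
tool_rot: [0.923, 0.022, 0.011, 0.383]
wrist_force: [-0.7, 3.5, 5.8]
grip_width: 0.734
grip_force: 56.8
```

```bash
python3 - <<'E'
from h import *
st(); s=arm.state(); r=R.from_quat(s["tool_rot"]); print("F tool",r.inv().apply(s["wrist_force"]).round(1)); plan(rest-.009*nE+.0*up,RL)
E
```

```text
t 6.5 p [ 0.484  -0.0519  0.0656] x [0.999 0.049 0.005] z [ 0.038 -0.707 -0.707] F [-0.7  3.5  5.8] w 0.734 gf 56.8
F tool [-0.5  1.6 -6.6]
n 1 rot/row [ 0.04 -0.07 -0.3 ]
[-1.1  2.7  4. ]
```

>>> {"name": "send_rows", "arguments": {
  "plan": [
    {"travel":[0,-1.5,0],"rot":[0,0,0],"claw":0},
    {"travel":[0,0,0],"rot":[0,0,0],"claw":0}
  ]
}}

```text
time_s: 6.7
tool_pos: [0.484, -0.0508, 0.0646]
tool_rot: [0.923, 0.022, 0.012, 0.383]
wrist_force: [-0.2, 3.5, 5.8]
grip_width: 0.737
grip_force: 56.8
```

>>> {"name": "send_rows", "arguments": {
  "plan": [
    {"travel":[0,-1.5,0],"rot":[0,0,0],"claw":0},
    {"travel":[0,0,0],"rot":[0,0,0],"claw":0}
  ]
}}

```text
time_s: 6.9
tool_pos: [0.484, -0.0508, 0.0645]
tool_rot: [0.923, 0.021, 0.011, 0.384]
wrist_force: [-0.7, 1.9, 14.6]
grip_width: 0.729
grip_force: 57.2
```

>>> {"name": "send_rows", "arguments": {
  "plan": [
    {"travel":[0,-1.5,0],"rot":[0,0,0],"claw":0},
    {"travel":[0,0,0],"rot":[0,0,0],"claw":0}
  ]
}}

```text
time_s: 7.1
tool_pos: [0.484, -0.0507, 0.0645]
tool_rot: [0.923, 0.021, 0.011, 0.385]
wrist_force: [-3.3, -0.4, 21.0]
grip_width: 0.731
grip_force: 57.6
```

```bash
python3 - <<'E'
from h import *
import cv2
st(); s=arm.state(); r=R.from_quat(s["tool_rot"]); print("F tool",r.inv().apply(s["wrist_force"]).round(1)); plan(rest-.009*nE+.0*up,RL)
s=arm.grab_frame("side")[:,:,::-1];t=arm.grab_frame("top")[:,:,::-1]
a=cv2.resize(s[180:300,280:400],(400,400),interpolation=2);b=cv2.resize(t[190:290,290:390],(400,400),interpolation=2)
cv2.imwrite("pics/lay.png",np.hstack([a,b]))
E
```

```text
t 7.1 p [ 0.484  -0.0507  0.0645] x [0.999 0.048 0.005] z [ 0.037 -0.71  -0.703] F [-3.3 -0.4 21. ] w 0.731 gf 57.6
F tool [ -3.2  15.1 -14.5]
n 1 rot/row [ 0.33 -0.03 -0.38]
[-1.2  4.3  4.1]
```

View pics/lay.png

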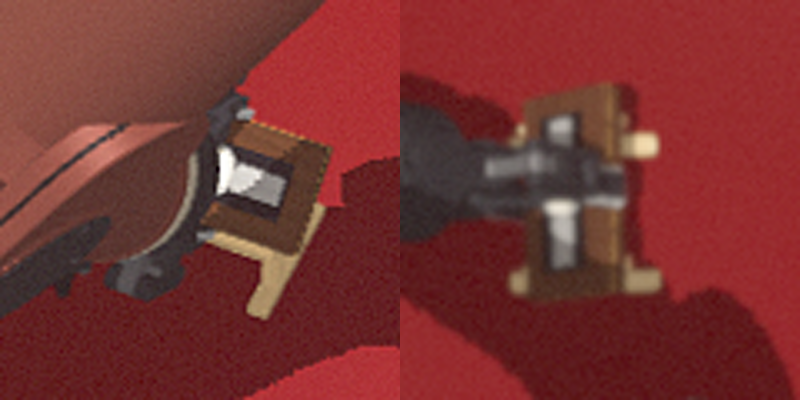

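The case lies against the ribs and on the toes. Contact puts its centre at (0.484, -0.044, 0.071), and that z matches the stated height exactly. So the easel really lies about 4–6 mm further +y than the cameras say, and I'll check the rack the same way. Release and back off.

>>> {"name": "send_rows", "arguments": {
  "plan": [
    {"travel":[0,2,-1],"rot":[0,0,0],"claw":0},
    {"travel":[0,0,0],"rot":[0,0,0],"claw":1},
    {"travel":[0,0,0],"rot":[0,0,0],"claw":1},
    {"travel":[0,0,0],"rot":[0,0,0],"claw":1},
    {"travel":[0,0,-4],"rot":[0,0,0],"claw":1}
  ]
}}

```text
time_s: 7.7
tool_pos: [0.4826, -0.0474, 0.0665]
tool_rot: [0.923, 0.022, 0.01, 0.383]
wrist_force: [0.2, 0.1, 0.1]
grip_width: 1.001
grip_force: 0.0
```

>>> {"name": "send_rows", "arguments": {
  "plan": [
    {"travel":[0,0,-15],"rot":[0,0,0],"claw":1},
    {"travel":[0,0,-35],"rot":[0,0,0],"claw":1},
    {"travel":[0,0,-40],"rot":[0,0,0],"claw":1},
    {"travel":[0,0,-40],"rot":[0,0,0],"claw":1},
    {"travel":[0,0,0],"rot":[0,0,0],"claw":1}
  ]
}}

```text
time_s: 8.2
tool_pos: [0.4796, 0.0509, 0.1625]
tool_rot: [0.924, 0.023, 0.014, 0.38]
wrist_force: [0.5, -0.0, -0.9]
grip_width: 1.0
grip_force: 0.0
```

```bash
python3 - <<'E'
from h import *
import cv2
st()
c=np.array([.4837,-.0443,.071]); RG=frame(ey,-up)
print("corner up mid",c+.032*up)
h=c+.032*up-.010*up+.0187*-up  # TCP at grasp
print("grasp tcp",h)
plan(h+.09*up+ez*.04,RG)
s=arm.grab_frame("side")[:,:,::-1];t=arm.grab_frame("top")[:,:,::-1]
a=cv2.resize(s[180:300,280:400],(400,400),interpolation=2);b=cv2.resize(t[190:290,290:390],(400,400),interpolation=2)
cv2.imwrite("pics/rel.png",np.hstack([a,b]))
P=[c+sx*up+sy*ey+.009*nE for sx in(-.032,.032) for sy in(-.06,.06)]
print(proj("side",P).round(1).tolist(),proj("top",P).round(1).tolist())
E
```

```text
t 8.2 p [0.4796 0.0509 0.1625] x [0.998 0.054 0.009] z [ 0.044 -0.703 -0.71 ] F [ 0.5 -0.  -0.9] w 1.0 gf 0.0
corner up mid [ 0.48487149 -0.06689707  0.09362742]
grasp tcp [ 0.48382081 -0.04663032  0.07333345]
n 11 rot/row [ 8.16 -0.05  0.01]
[-0.1 11.3  9.4]
[-0.1 12.6  7.7]
[-0.1 13.5  5.8]
[-0.1 14.2  3.8]
[-0.1 14.6  1.8]
[-0.1 14.7 -0.3]
[-0.1 14.5 -2.4]
[-0.1 14.  -4.4]
[-0.1 13.3 -6.4]
[-0.1 12.2 -8.2]
[-0.1 10.9 -9.8]
[[366.9, 256.3], [308.5, 236.2], [377.5, 223.2], [318.3, 204.0]] [[320.9, 264.7], [319.6, 214.6], [341.2, 262.0], [339.5, 210.0]]
```

View pics/rel.png

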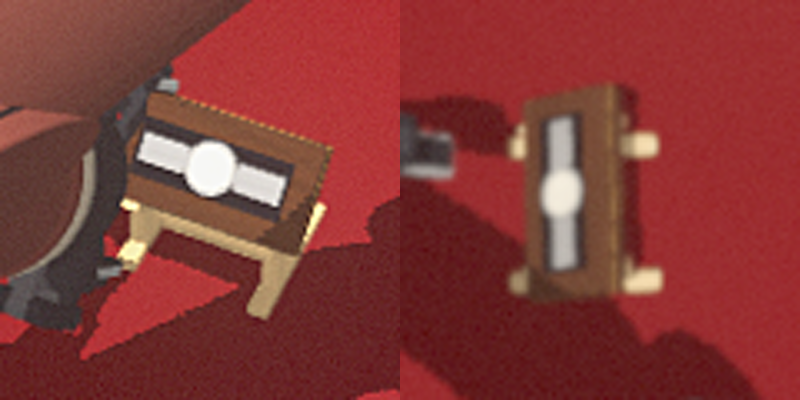

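The released case lies squarely on the easel, with corners at side (379,224) and (371,255) and top (321,215) to (343,264). The cameras read about 2 px right of the arm's frame. Next: turn the tool 90 degrees over the top to the re-grasp pose.

>>> {"name": "send_rows", "arguments": {
  "plan": [
    {"travel":[0,11,6],"rot":[8.2,0,0],"claw":0.3},
    {"travel":[0,12.6,4],"rot":[8.2,0,0],"claw":0.3},
    {"travel":[0,13.5,3],"rot":[8.2,0,0],"claw":0.3},
    {"travel":[0,14,2],"rot":[8.2,0,0],"claw":0.3},
    {"travel":[0,14.6,1],"rot":[8.2,0,0],"claw":0.1}
  ]
}}

```text
time_s: 8.8
tool_pos: [0.4815, -0.0224, 0.1766]
tool_rot: [0.999, 0.024, 0.004, 0.033]
wrist_force: [-0.0, 1.0, -1.9]
grip_width: 0.554
grip_force: 0.0
```

>>> {"name": "send_rows", "arguments": {
  "plan": [
    {"travel":[0,14.7,0],"rot":[8.2,0,0],"claw":0},
    {"travel":[0,14.5,-2],"rot":[8.2,0,0],"claw":0},
    {"travel":[0,14,-4],"rot":[8.2,0,0],"claw":0},
    {"travel":[0,13,-6],"rot":[8.2,0,0],"claw":0},
    {"travel":[0,12,-8],"rot":[8.2,0,0],"claw":0}
  ]
}}

```text
time_s: 9.3
tool_pos: [0.4846, -0.0954, 0.1812]
tool_rot: [0.947, 0.022, -0.005, -0.319]
wrist_force: [0.4, 0.5, -0.4]
grip_width: 0.497
grip_force: 0.0
```

>>> {"name": "send_rows", "arguments": {
  "plan": [
    {"travel":[0,11,-8],"rot":[7.8,-0.6,0],"claw":0},
    {"travel":[0,0,0],"rot":[0,0,0],"claw":0},
    {"travel":[0,0,0],"rot":[0,0,0],"claw":0}
  ]
}}

```text
time_s: 9.6
tool_pos: [0.4846, -0.1082, 0.1787]
tool_rot: [0.924, 0.022, -0.014, -0.381]
wrist_force: [-0.2, 0.9, 0.5]
grip_width: 0.504
grip_force: 0.0
```

```bash
cat >> h.py <<'E'
c0=np.array([.4837,-.0443,.071]); RG=frame(ey,-up); h0=c0+.022*up-.0187*up
E
python3 - <<'E'
from h import *
st(); plan(h0+.09*up,RG)
E
```

```text
t 9.6 p [ 0.4846 -0.1082  0.1787] x [ 0.999  0.052 -0.009] z [-0.043  0.704 -0.709] F [-0.2  0.9  0.5] w 0.504 gf 0.0
n 1 rot/row [ 0.15  0.36 -0.33]
[ 2.7 30.9 28. ]
```

>>> {"name": "send_rows", "arguments": {
  "plan": [
    {"travel":[1.5,15.5,14],"rot":[0.15,0.4,-0.3],"claw":0},
    {"travel":[1.2,15.4,14],"rot":[0,0,0],"claw":0},
    {"travel":[0,0,20],"rot":[0,0,0],"claw":0},
    {"travel":[0,0,0],"rot":[0,0,0],"claw":0},
    {"travel":[0,0,0],"rot":[0,0,0],"claw":0}
  ]
}}

```text
time_s: 10.1
tool_pos: [0.4878, -0.0941, 0.1261]
tool_rot: [0.924, 0.027, -0.008, -0.381]
wrist_force: [-0.6, 0.8, 0.5]
grip_width: 0.497
grip_force: 0.0
```

```bash
python3 - <<'E'
from h import *
st(); plan(h0,RG)
E
```

```text
t 10.1 p [ 0.4878 -0.0941  0.1261] x [0.998 0.056 0.005] z [-0.036  0.704 -0.709] F [-0.6  0.8  0.5] w 0.497 gf 0.0
n 2 rot/row [ 0.07 -0.02  0.19]
[-0.8  1.7 35.5]
[-0.8  1.8 35.5]
```

>>> {"name": "send_rows", "arguments": {
  "plan": [
    {"travel":[-1,2,25],"rot":[0,0,0.3],"claw":0},
    {"travel":[0,0,25],"rot":[0,0,0],"claw":0},
    {"travel":[0,0,15],"rot":[0,0,0],"claw":0},
    {"travel":[0,0,0],"rot":[0,0,0],"claw":0},
    {"travel":[0,0,0],"rot":[0,0,0],"claw":0}
  ]
}}

```text
time_s: 10.6
tool_pos: [0.4849, -0.0514, 0.0782]
tool_rot: [0.924, 0.023, -0.009, -0.382]
wrist_force: [0.3, -0.1, 0.4]
grip_width: 0.497
grip_force: 0.0
```

```bash
python3 - <<'E'
from h import *
st(); plan(h0,RG)
E
```

```text
t 10.6 p [ 0.4849 -0.0514  0.0782] x [0.999 0.05  0.001] z [-0.035  0.705 -0.709] F [ 0.3 -0.1  0.4] w 0.497 gf 0.0
n 1 rot/row [ 0.13 -0.11 -0.01]
[-0.9  0.1  6.9]
```

>>> {"name": "send_rows", "arguments": {
  "plan": [
    {"travel":[-1,0,7],"rot":[0,0,0],"claw":0},
    {"travel":[0,0,0],"rot":[0,0,0],"claw":0},
    {"travel":[0,0,0],"rot":[0,0,0],"claw":-1},
    {"travel":[0,0,0],"rot":[0,0,0],"claw":-1},
    {"travel":[0,0,0],"rot":[0,0,0],"claw":-1}
  ],
  "squeeze": 50
}}

```text
time_s: 11.1
tool_pos: [0.4834, -0.0461, 0.0729]
tool_rot: [0.924, 0.023, -0.009, -0.382]
wrist_force: [-0.6, -1.3, 4.4]
grip_width: 0.201
grip_force: 49.4
```

>>> {"name": "send_rows", "arguments": {
  "plan": [
    {"travel":[0,0,0],"rot":[0,0,0],"claw":-1},
    {"travel":[0,0,0],"rot":[0,0,0],"claw":-1}
  ]
}}

```text
time_s: 11.3
tool_pos: [0.4834, -0.0461, 0.0729]
tool_rot: [0.924, 0.023, -0.009, -0.382]
wrist_force: [-0.9, -1.9, 5.1]
grip_width: 0.2
grip_force: 49.6
```

```bash
python3 - <<'E'
from h import *
st(); plan(h0,RG)
E
```

```text
t 11.3 p [ 0.4834 -0.0461  0.0729] x [0.999 0.05  0.001] z [-0.035  0.705 -0.708] F [-0.9 -1.9  5.1] w 0.2 gf 49.6
n 1 rot/row [ 0.08 -0.1  -0.04]
[ 0.4  0.1 -0.8]
```

Re-gripped: 17 mm wide, 50 N. I'll lift off the easel, turn the case upright and go to hover over the slot.

```bash
cat >> h.py <<'E'
rx=np.array([np.cos(RA[3]),np.sin(RA[3]),0]);ry=np.array([-rx[1],rx[0],0]); RV=frame(ry,[0,0,-1])
slot=place(RA,m(-50,7.5,42))[0]
E
python3 - <<'E'
from h import *
s=arm.state();p=np.array(s["tool_pos"]);r=R.from_quat(s["tool_rot"])
print("case ctr in tool",r.inv().apply(c0-p)*1000)
p1=p+.11*up+[0,0,.02]
print(slot); plan(p1,r,p,r); plan(slot-.03*ry+[0,0,.15],RV,p1,r,maxmm=40)
print(slot-.03*ry+[0,0,.15])
E
```

```text
case ctr in tool [0.42537102 0.08939862 2.54336529]
[0.53844895 0.34336857 0.042     ]
n 3 rot/row [0. 0. 0.]
[  0.1  -4.7 -41.4]
[  0.1  -4.7 -41.4]
[  0.1  -4.7 -41.4]
n 12 rot/row [-3.74  0.16  0.4 ]
[  3.7 -28.8  26.2]
[  3.4 -30.5  24.3]
[  3.1 -32.   22.2]
[  2.8 -33.4  20.1]
[  2.6 -34.7  17.9]
[  2.3 -35.8  15.6]
[  2.  -36.7  13.2]
[  1.7 -37.5  10.8]
[  1.4 -38.2   8.4]
[  1.1 -38.6   5.9]
[  0.8 -39.    3.3]
[  0.5 -39.1   0.8]
[0.50847189 0.34454139 0.192     ]
```

>>> {"name": "send_rows", "arguments": {
  "plan": [
    {"travel":[0,0,-15],"rot":[0,0,0],"claw":-1},
    {"travel":[0,-4.7,-36],"rot":[0,0,0],"claw":-1},
    {"travel":[0,-4.7,-36],"rot":[0,0,0],"claw":-1},
    {"travel":[0,-4.7,-37],"rot":[0,0,0],"claw":-1}
  ]
}}

```text
time_s: 11.7
tool_pos: [0.4867, -0.1249, 0.1715]
tool_rot: [0.924, 0.023, -0.01, -0.381]
wrist_force: [0.4, 0.1, -1.8]
grip_width: 0.2
grip_force: 48.9
```

>>> {"name": "send_rows", "arguments": {
  "plan": [
    {"travel":[3.7,-28.8,26.2],"rot":[-3.74,0.16,0.4],"claw":-1},
    {"travel":[3.4,-30.5,24.3],"rot":[-3.74,0.16,0.4],"claw":-1},
    {"travel":[3.1,-32,22.2],"rot":[-3.74,0.16,0.4],"claw":-1},
    {"travel":[2.8,-33.4,20.1],"rot":[-3.74,0.16,0.4],"claw":-1},
    {"travel":[2.6,-34.7,17.9],"rot":[-3.74,0.16,0.4],"claw":-1}
  ]
}}

```text
time_s: 12.2
tool_pos: [0.4958, 0.0723, 0.1799]
tool_rot: [0.974, 0.005, -0.005, -0.225]
wrist_force: [0.4, 0.4, -1.4]
grip_width: 0.205
grip_force: 49.1
```

>>> {"name": "send_rows", "arguments": {
  "plan": [
    {"travel":[2.3,-35.8,15.6],"rot":[-3.74,0.16,0.4],"claw":-1},
    {"travel":[2,-36.7,13.2],"rot":[-3.74,0.16,0.4],"claw":-1},
    {"travel":[1.7,-37.5,10.8],"rot":[-3.74,0.16,0.4],"claw":-1},
    {"travel":[1.4,-38.2,8.4],"rot":[-3.74,0.16,0.4],"claw":-1},
    {"travel":[1.1,-38.6,5.9],"rot":[-3.74,0.16,0.4],"claw":-1}
  ]
}}

```text
time_s: 12.7
tool_pos: [0.505, 0.2675, 0.1892]
tool_rot: [0.998, -0.013, -0.001, -0.064]
wrist_force: [0.2, 0.7, -1.8]
grip_width: 0.199
grip_force: 49.1
```

>>> {"name": "send_rows", "arguments": {
  "plan": [
    {"travel":[0.8,-39,3.3],"rot":[-3.74,0.16,0.4],"claw":-1},
    {"travel":[0.5,-35,0.8],"rot":[-3.74,0.16,0.4],"claw":-1},
    {"travel":[0,0,0],"rot":[0,0,0],"claw":-1},
    {"travel":[0,0,0],"rot":[0,0,0],"claw":-1},
    {"travel":[0,0,0],"rot":[0,0,0],"claw":-1}
  ]
}}

```text
time_s: 13.2
tool_pos: [0.5085, 0.3392, 0.1912]
tool_rot: [1.0, -0.02, -0.0, 0.0]
wrist_force: [1.0, -1.4, -1.8]
grip_width: 0.199
grip_force: 49.6
```

```bash
python3 - <<'E'
from h import *
st(); plan(slot-.03*ry+[0,0,.09],RV)
E
```

```text
t 13.2 p [0.5085 0.3392 0.1912] x [ 0.999 -0.04  -0.001] z [-0.001 -0.001 -1.   ] F [ 1.  -1.4 -1.8] w 0.199 gf 49.6
n 2 rot/row [ 0.03  0.02 -0.02]
[-0.1 -2.7 29.6]
[-0.1 -2.7 29.6]
```

>>> {"name": "send_rows", "arguments": {
  "plan": [
    {"travel":[0,-4,35],"rot":[0,0,0],"claw":-1},
    {"travel":[0,0,41],"rot":[0,0,0],"claw":-1},
    {"travel":[0,0,0],"rot":[0,0,0],"claw":-1},
    {"travel":[0,0,0],"rot":[0,0,0],"claw":-1}
  ]
}}

```text
time_s: 13.6
tool_pos: [0.5084, 0.3432, 0.1159]
tool_rot: [1.0, -0.02, -0.001, 0.0]
wrist_force: [-0.0, -0.1, -1.6]
grip_width: 0.201
grip_force: 49.5
```

```bash
python3 - <<'E'
from h import *
import cv2
st(); 
def tile(im,x,y,w,h,k):
    c=cv2.resize(im[y:y+h,x:x+w],None,fx=k,fy=k,interpolation=2)
    for i in range(0,w,20): cv2.putText(c,str(x+i),(i*k,10),0,.35,(0,255,0),1);cv2.line(c,(i*k,12),(i*k,18),(0,255,0),1)
    for i in range(0,h,20): cv2.putText(c,str(y+i),(8,i*k+4),0,.35,(0,255,0),1);cv2.line(c,(0,i*k),(6,i*k),(0,255,0),1)
    return c
s=cv2.cvtColor(arm.grab_frame("side"),4);t=cv2.cvtColor(arm.grab_frame("top"),4)
cv2.imwrite("pics/s_slot.png",s);cv2.imwrite("pics/t_slot.png",t)
a=tile(s,140,290,120,150,4);b=tile(t,150,170,80,150,4)
cv2.imwrite("pics/slot.png",np.hstack([a,b]))
p=np.array(arm.state()["tool_pos"])
r=R.from_quat(arm.state()["tool_rot"])
# case corners (tool frame): top edge z=2.5-32, bottom 34.5
for n in("side","top"):
    print(n,[proj(n,p+r.apply(m(.4+sx*60,sy*9,2.5+sz*32)))[0].round(1).tolist() for sz in(-1,1) for sx in(-1,1) for sy in(-1,1)])
E
```

```text
t 13.6 p [0.5084 0.3432 0.1159] x [ 0.999 -0.04  -0.001] z [-0.001 -0.001 -1.   ] F [-0.  -0.1 -1.6] w 0.201 gf 49.5
side [[231.7, 395.7], [239.7, 384.9], [163.2, 355.7], [171.7, 346.0], [237.8, 416.0], [245.2, 405.6], [173.0, 377.2], [180.9, 367.9]]
top [[150.9, 242.5], [158.9, 243.0], [157.3, 189.4], [165.2, 189.9], [159.3, 246.7], [166.9, 247.2], [165.2, 196.3], [172.8, 196.7]]
```

View pics/slot.png

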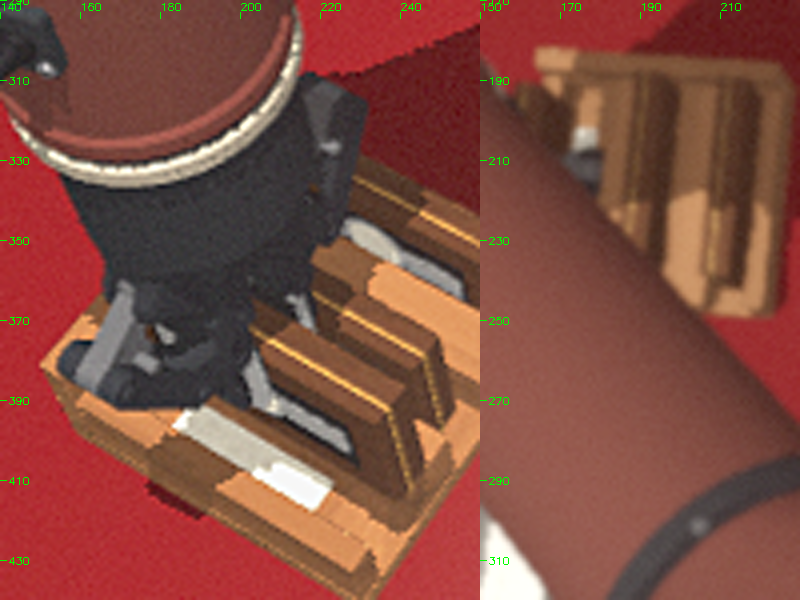

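The case hangs upright over the left slot. Its near end seam is at side (237,392) to (243,413), in line with the slot and label at (215,402). Allowing for the seen bias (case appears ~2 mm to -y, ~4 mm to -x of the arm's frame), the slot should be at y≈0.346. I've used my 10 picture views, so from here I go by force.

>>> {"name": "send_rows", "arguments": {
  "plan": [
    {"travel":[8,-1.5,19],"rot":[0,0,0],"claw":-1},
    {"travel":[8,-1,15],"rot":[0,0,0],"claw":-1},
    {"travel":[0,0,3],"rot":[0,0,0],"claw":-1},
    {"travel":[0,0,0],"rot":[0,0,0],"claw":-1},
    {"travel":[0,0,0],"rot":[0,0,0],"claw":-1}
  ]
}}

```text
time_s: 14.2
tool_pos: [0.5239, 0.3472, 0.0791]
tool_rot: [1.0, -0.019, -0.0, -0.0]
wrist_force: [0.8, -0.2, -2.0]
grip_width: 0.207
grip_force: 49.7
```

>>> {"name": "send_rows", "arguments": {
  "plan": [
    {"travel":[0,0,2],"rot":[0,0,0],"claw":-1},
    {"travel":[0,0,2],"rot":[0,0,0],"claw":-1},
    {"travel":[0,0,0],"rot":[0,0,0],"claw":-1}
  ]
}}

```text
time_s: 14.5
tool_pos: [0.5237, 0.3468, 0.0742]
tool_rot: [1.0, -0.019, -0.0, 0.0]
wrist_force: [0.8, -0.3, -1.9]
grip_width: 0.204
grip_force: 49.7
```

```bash
python3 - <<'E'
from h import *
st()
E
```

```text
t 14.5 p [0.5237 0.3468 0.0742] x [ 0.999 -0.037 -0.001] z [-0.001  0.    -1.   ] F [ 0.8 -0.3 -1.9] w 0.204 gf 49.7
```

>>> {"name": "send_rows", "arguments": {
  "plan": [
    {"travel":[0,0,2],"rot":[0,0,0],"claw":-1},
    {"travel":[0,0,1],"rot":[0,0,0],"claw":-1},
    {"travel":[0,0,0],"rot":[0,0,0],"claw":-1}
  ]
}}

```text
time_s: 14.8
tool_pos: [0.5238, 0.3468, 0.0711]
tool_rot: [1.0, -0.019, -0.001, -0.0]
wrist_force: [0.1, -0.5, -1.8]
grip_width: 0.201
grip_force: 49.7
```

>>> {"name": "send_rows", "arguments": {
  "plan": [
    {"travel":[0,0,2],"rot":[0,0,0],"claw":-1},
    {"travel":[0,0,0],"rot":[0,0,0],"claw":-1}
  ]
}}

```text
time_s: 15.0
tool_pos: [0.5238, 0.3467, 0.069]
tool_rot: [1.0, -0.019, -0.001, 0.0]
wrist_force: [0.2, -0.2, -1.3]
grip_width: 0.206
grip_force: 49.7
```

>>> {"name": "send_rows", "arguments": {
  "plan": [
    {"travel":[0,0,2],"rot":[0,0,0],"claw":-1},
    {"travel":[0,0,0],"rot":[0,0,0],"claw":-1}
  ]
}}

```text
time_s: 15.2
tool_pos: [0.5237, 0.3467, 0.067]
tool_rot: [1.0, -0.019, -0.001, 0.0]
wrist_force: [0.2, -0.4, -2.0]
grip_width: 0.204
grip_force: 49.7
```

No contact at 7 mm below the ridge tops, so it is in the slot. Now deeper, then I'll feel the side walls to centre it.

>>> {"name": "send_rows", "arguments": {
  "plan": [
    {"travel":[0,0,4],"rot":[0,0,0],"claw":-1},
    {"travel":[0,0,4],"rot":[0,0,0],"claw":-1},
    {"travel":[0,0,4],"rot":[0,0,0],"claw":-1},
    {"travel":[0,0,0],"rot":[0,0,0],"claw":-1},
    {"travel":[0,0,0],"rot":[0,0,0],"claw":-1}
  ]
}}

```text
time_s: 15.7
tool_pos: [0.5238, 0.3468, 0.0551]
tool_rot: [1.0, -0.019, -0.001, 0.0]
wrist_force: [-0.3, 0.1, -2.0]
grip_width: 0.202
grip_force: 49.7
```

>>> {"name": "send_rows", "arguments": {
  "plan": [
    {"travel":[0,-1.5,0],"rot":[0,0,0],"claw":-1},
    {"travel":[0,0,0],"rot":[0,0,0],"claw":-1}
  ]
}}

```text
time_s: 15.9
tool_pos: [0.5241, 0.3482, 0.0554]
tool_rot: [1.0, -0.019, -0.0, 0.0]
wrist_force: [0.6, -1.4, -1.0]
grip_width: 0.204
grip_force: 49.7
```

>>> {"name": "send_rows", "arguments": {
  "plan": [
    {"travel":[0,-1,0],"rot":[0,0,0],"claw":-1},
    {"travel":[0,0,0],"rot":[0,0,0],"claw":-1}
  ]
}}

```text
time_s: 16.1
tool_pos: [0.5241, 0.3484, 0.0553]
tool_rot: [1.0, -0.019, -0.0, 0.001]
wrist_force: [-0.9, -5.1, 0.4]
grip_width: 0.201
grip_force: 50.0
```

>>> {"name": "send_rows", "arguments": {
  "plan": [
    {"travel":[0,-1,0],"rot":[0,0,0],"claw":-1},
    {"travel":[0,0,0],"rot":[0,0,0],"claw":-1}
  ]
}}

```text
time_s: 16.3
tool_pos: [0.5242, 0.3484, 0.0551]
tool_rot: [1.0, -0.019, -0.001, 0.001]
wrist_force: [-0.7, -8.5, 2.2]
grip_width: 0.205
grip_force: 50.2
```

>>> {"name": "send_rows", "arguments": {
  "plan": [
    {"travel":[0,3,0],"rot":[0,0,0],"claw":-1},
    {"travel":[0,2,0],"rot":[0,0,0],"claw":-1},
    {"travel":[0,0,4],"rot":[0,0,0],"claw":-1},
    {"travel":[0,0,3],"rot":[0,0,0],"claw":-1},
    {"travel":[0,0,0],"rot":[0,0,0],"claw":-1}
  ]
}}

```text
time_s: 16.8
tool_pos: [0.5234, 0.3454, 0.0476]
tool_rot: [1.0, -0.019, -0.001, 0.0]
wrist_force: [0.2, 0.5, -2.5]
grip_width: 0.201
grip_force: 49.7
```

>>> {"name": "send_rows", "arguments": {
  "plan": [
    {"travel":[0,0,2],"rot":[0,0,0],"claw":-1},
    {"travel":[0,0,0],"rot":[0,0,0],"claw":-1}
  ]
}}

```text
time_s: 17.0
tool_pos: [0.5237, 0.3454, 0.046]
tool_rot: [1.0, -0.019, -0.001, -0.0]
wrist_force: [-0.3, -0.4, -2.5]
grip_width: 0.201
grip_force: 49.7
```

>>> {"name": "send_rows", "arguments": {
  "plan": [
    {"travel":[0,0,1.5],"rot":[0,0,0],"claw":-1},
    {"travel":[0,0,0],"rot":[0,0,0],"claw":-1}
  ]
}}

```text
time_s: 17.2
tool_pos: [0.5239, 0.3455, 0.0448]
tool_rot: [1.0, -0.019, -0.0, -0.0]
wrist_force: [0.4, -0.4, -1.8]
grip_width: 0.203
grip_force: 49.8
```

>>> {"name": "send_rows", "arguments": {
  "plan": [
    {"travel":[0,0,1],"rot":[0,0,0],"claw":-1},
    {"travel":[0,0,0],"rot":[0,0,0],"claw":-1}
  ]
}}

```text
time_s: 17.4
tool_pos: [0.5239, 0.3455, 0.0447]
tool_rot: [1.0, -0.019, -0.0, -0.0]
wrist_force: [-2.4, -1.6, 5.7]
grip_width: 0.2
grip_force: 50.9
```

>>> {"name": "send_rows", "arguments": {
  "plan": [
    {"travel":[0,0,0.7],"rot":[0,0,0],"claw":-1},
    {"travel":[0,0,0],"rot":[0,0,0],"claw":-1}
  ]
}}

```text
time_s: 17.6
tool_pos: [0.5239, 0.3455, 0.0447]
tool_rot: [1.0, -0.019, -0.0, -0.0]
wrist_force: [-4.8, -4.3, 13.0]
grip_width: 0.201
grip_force: 51.8
```

It is on the floor: TCP z 0.0447, as predicted. Ease off and slide to the end board.

>>> {"name": "send_rows", "arguments": {
  "plan": [
    {"travel":[0,0,-1.3],"rot":[0,0,0],"claw":-1},
    {"travel":[4,0,0],"rot":[0,0,0],"claw":-1},
    {"travel":[4,0,0],"rot":[0,0,0],"claw":-1},
    {"travel":[3,0,0],"rot":[0,0,0],"claw":-1},
    {"travel":[0,0,0],"rot":[0,0,0],"claw":-1}
  ]
}}

```text
time_s: 18.1
tool_pos: [0.5355, 0.3453, 0.0447]
tool_rot: [1.0, -0.019, -0.0, -0.0]
wrist_force: [-1.1, -0.3, 4.0]
grip_width: 0.203
grip_force: 50.7
```

>>> {"name": "send_rows", "arguments": {
  "plan": [
    {"travel":[2,0,0],"rot":[0,0,0],"claw":-1},
    {"travel":[0,0,0],"rot":[0,0,0],"claw":-1}
  ]
}}

```text
time_s: 18.3
tool_pos: [0.5371, 0.3453, 0.0447]
tool_rot: [1.0, -0.019, -0.0, -0.0]
wrist_force: [-2.8, 0.7, 5.8]
grip_width: 0.202
grip_force: 50.8
```

>>> {"name": "send_rows", "arguments": {
  "plan": [
    {"travel":[2,0,0],"rot":[0,0,0],"claw":-1},
    {"travel":[0,0,0],"rot":[0,0,0],"claw":-1}
  ]
}}

```text
time_s: 18.5
tool_pos: [0.539, 0.3453, 0.0447]
tool_rot: [1.0, -0.019, -0.0, -0.0]
wrist_force: [-2.7, -0.2, 5.3]
grip_width: 0.208
grip_force: 50.9
```

>>> {"name": "send_rows", "arguments": {
  "plan": [
    {"travel":[2,0,0],"rot":[0,0,0],"claw":-1},
    {"travel":[0,0,0],"rot":[0,0,0],"claw":-1}
  ]
}}

```text
time_s: 18.7
tool_pos: [0.5394, 0.3453, 0.0447]
tool_rot: [1.0, -0.018, -0.002, 0.0]
wrist_force: [-9.3, -1.5, 10.1]
grip_width: 0.207
grip_force: 51.5
```

>>> {"name": "send_rows", "arguments": {
  "plan": [
    {"travel":[1.5,0,0],"rot":[0,0,0],"claw":-1},
    {"travel":[0,0,0],"rot":[0,0,0],"claw":-1},
    {"travel":[0,0,0],"rot":[0,0,0],"claw":-1}
  ]
}}

```text
time_s: 19.0
tool_pos: [0.5394, 0.3453, 0.0447]
tool_rot: [1.0, -0.018, -0.003, 0.0]
wrist_force: [-15.8, -3.0, 14.7]
grip_width: 0.201
grip_force: 52.1
```

```bash
python3 - <<'E'
from h import *
st()
E
```

```text
t 19.0 p [0.5394 0.3453 0.0447] x [ 0.999 -0.036 -0.005] z [-0.005 -0.001 -1.   ] F [-15.8  -3.   14.7] w 0.201 gf 52.1
```

It stops firmly against the end board. Relax, then open a little and rise.

>>> {"name": "send_rows", "arguments": {
  "plan": [
    {"travel":[-2.5,0,-0.5],"rot":[0,0,0],"claw":-1},
    {"travel":[0,0,0],"rot":[0,0,0],"claw":-1}
  ]
}}

```text
time_s: 19.2
tool_pos: [0.5394, 0.3449, 0.0447]
tool_rot: [1.0, -0.019, -0.001, -0.0]
wrist_force: [-3.3, 0.8, 3.3]
grip_width: 0.202
grip_force: 50.5
```

>>> {"name": "send_rows", "arguments": {
  "plan": [
    {"travel":[0,0,0],"rot":[0,0,0],"claw":-0.35},
    {"travel":[0,0,0],"rot":[0,0,0],"claw":-0.35},
    {"travel":[0,0,0],"rot":[0,0,0],"claw":-0.35},
    {"travel":[0,0,0],"rot":[0,0,0],"claw":-0.35}
  ]
}}

```text
time_s: 19.6
tool_pos: [0.5401, 0.3445, 0.0448]
tool_rot: [1.0, -0.019, -0.0, -0.0]
wrist_force: [-0.1, -0.5, 1.2]
grip_width: 0.328
grip_force: 0.0
```

>>> {"name": "send_rows", "arguments": {
  "plan": [
    {"travel":[0,0,-5],"rot":[0,0,0],"claw":-0.35},
    {"travel":[0,0,-10],"rot":[0,0,0],"claw":-0.35},
    {"travel":[0,0,-20],"rot":[0,0,0],"claw":-0.35},
    {"travel":[0,0,-40],"rot":[0,0,0],"claw":-0.35},
    {"travel":[0,0,-45],"rot":[0,0,0],"claw":-0.35}
  ]
}}

```text
time_s: 20.1
tool_pos: [0.5392, 0.3443, 0.166]
tool_rot: [1.0, -0.019, -0.001, 0.0]
wrist_force: [1.1, 0.8, -1.2]
grip_width: 0.324
grip_force: 0.0
```

>>> {"name": "send_rows", "arguments": {
  "plan": [
    {"travel":[-45,0,-45],"rot":[0,0,0],"claw":-0.35},
    {"travel":[-30,30,-40],"rot":[0,0,0],"claw":-0.35},
    {"travel":[0,45,-10],"rot":[0,0,0],"claw":-0.35},
    {"travel":[0,45,0],"rot":[0,0,0],"claw":-0.35},
    {"travel":[0,45,0],"rot":[0,0,0],"claw":-0.35}
  ]
}}

```text
time_s: 20.6
tool_pos: [0.4726, 0.1852, 0.2463]
tool_rot: [1.0, -0.018, 0.001, -0.0]
wrist_force: [1.1, -0.3, 0.5]
grip_width: 0.324
grip_force: 0.0
```

>>> {"name": "send_rows", "arguments": {
  "plan": [
    {"travel":[0,45,0],"rot":[0,0,0],"claw":-0.35},
    {"travel":[0,45,0],"rot":[0,0,0],"claw":-0.35},
    {"travel":[0,45,0],"rot":[0,0,0],"claw":-0.35},
    {"travel":[0,0,0],"rot":[0,0,0],"claw":-0.35}
  ]
}}

```text
time_s: 21.0
tool_pos: [0.4677, 0.0452, 0.2456]
tool_rot: [1.0, -0.023, 0.0, 0.001]
wrist_force: [-0.2, 0.9, -0.6]
grip_width: 0.327
grip_force: 0.0
```

```bash
python3 - <<'E'
from h import *
import cv2
im=arm.grab_frame("side"); old=cv2.imread("pics/side0.png")[:,:,::-1]
c=np.array([.5398,.3453,.042])
P=np.array([c+sx*.06*ry+sy*.009*rx+[0,0,sz*.032] for sz in(1,-1) for sx in(-1,1) for sy in(-1,1)])
q=proj("side",P)+[2,1.3]; print(q.round(1).tolist())
d=(np.abs(im.astype(int)-old).sum(2)>60).astype(np.uint8)
d=cv2.morphologyEx(d,cv2.MORPH_OPEN,np.ones((2,2),np.uint8))
n,l,s,_=cv2.connectedComponentsWithStats(d); print([x.tolist() for x in s[1:] if x[4]>30])
hull=cv2.convexHull(q.astype(np.float32)).round().astype(np.int32)
mk=np.zeros(d.shape,np.uint8);cv2.fillConvexPoly(mk,hull,1)
reg=np.zeros_like(mk);reg[300:450,140:290]=1
print("pred area",mk.sum(),"changed in",(d&mk).sum(),"changed outside",(d&reg&(1-mk)).sum())
dl=cv2.findNonZero(d*reg); print("changed bbox",cv2.boundingRect(dl),"pred",cv2.boundingRect(hull))
E
```

```text
[[223.3, 410.9], [230.8, 400.8], [160.6, 373.3], [168.5, 364.2], [229.6, 428.8], [236.6, 419.0], [170.1, 392.4], [177.4, 383.5]]
[[289, 0, 123, 206, 12126], [590, 0, 39, 54, 1344], [481, 88, 159, 218, 10495], [261, 208, 259, 105, 9476], [610, 267, 19, 10, 93], [594, 275, 36, 46, 667], [628, 291, 12, 41, 247], [510, 340, 12, 22, 151], [628, 343, 12, 11, 90], [529, 366, 24, 19, 158], [162, 370, 74, 56, 1248]]
pred area 2008 changed in 1333 changed outside 0
changed bbox (162, 365, 74, 61) pred (161, 364, 77, 66)
```

The image changes in the rack region lie wholly within the predicted outline of the filed case, and the filed cases show no change. Handing in.

```bash
python3 -c "
from bench import arm
print(arm.finish_job())"
```

```text
the job is handed in; nothing more can be done
None
```

The case stands on its long edge in the empty slot, down on the floor and pushed against the end board by feel. The last side picture shows no change in the rack outside the case's outline, and I handed the job in at about 21 s without seeing the verdict.

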